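# Make up two press-mould kits

## Task

Make up the two kits for the pottery class. Put each loose plaster mould top on the base whose clay print has its shape (round or oblong), the right way round so that its wide and narrow lugs drop into the wide and narrow notches and it lies flat on the base; besides, the kit with the round mould gets the lidded tub, and the kit with the oblong mould gets the L-shaped test tile, each set upright in the middle of that tray's cork pad. Work in any order, and leave the loop tool that lies between the trays where it is.

Things in the scene. Friction and masses are not known exactly. Their poses are not given: they have to be found in the camera images.
- round_tray_pad (a point): centre of the surface of the cork pad (84 x 84 mm, 8 mm above the stand) in the fixed plywood tray that holds the round mould base. Tray 130 mm along x, 240 along y, dark rim 14 mm high; the pad is in its +y half, the mould base about 120 mm from this point along -y (a few mm and degrees off)
- oblong_tray_pad (a point): centre of the surface of the cork pad (84 x 84 mm, 8 mm above the stand) in the fixed plywood tray that holds the oblong mould base. Tray 130 mm along x, 240 along y, dark rim 14 mm high; the pad is in its +y half, the mould base about 120 mm from this point along -y (a few mm and degrees off)
- round_base_top (a point): fixed plaster base of the round mould, 90 x 52 x 26 mm (x, y, z), round clay stain on top; stands in a tray. Point: centre of its top face, 32 mm above the stand. End notches open up and outward, 12 mm deep: wide (26 mm) at +x, narrow (14) at -x; about 2 mm play round the round top's lugs. Seated, the top has the same x, y and yaw, its block flat on this face, its point 18 mm above this one
- oblong_base_top (a point): fixed plaster base of the oblong mould, 110 x 44 x 26 mm (x, y, z), oblong clay stain on top; stands in a tray. Point: centre of its top face, 32 mm above the stand. End notches open up and outward, 12 mm deep: wide (26 mm) at +x, narrow (14) at -x; about 2 mm play round the oblong top's lugs. Seated, the top has the same x, y and yaw, its block flat on this face, its point 18 mm above this one
- round_top_center (a point): loose plaster top of the round mould: disc of 58 mm diameter with a lug ear on each end, 82 mm long, 45 high. Wide lug at +x (33 mm out, dia 22 tapering to 16), narrow at -x (33 mm out, dia 10 to 7); lugs reach 9 mm below the 36 mm high block, it stands on them. Point: centre of the block, 18 mm above its underside, 27 above the lug tips. Grip across y, 58 mm wide. About 0.17 kg
- oblong_top_center (a point): loose plaster top of the oblong mould: block 66 x 50 mm (x, y) with a lug ear on each end, 102 mm long, 45 high. Wide lug at +x (43 mm out, dia 22 tapering to 16), narrow at -x (43 mm out, dia 10 to 7); lugs reach 9 mm below the 36 mm high block, it stands on them. Point: centre of the block, 18 mm above its underside, 27 above the lug tips. Grip across y, 50 mm wide. About 0.17 kg
- tub_center (a point): loose round ochre tub with a white lid, 62 mm high, about 0.09 kg; the lid is the top 14 mm, 67 mm in diameter, and overhangs the 60 mm wall. Grip the lid from above. Point: on its axis, 31 mm above its underside (half-way up)
- tile_center (a point): loose cream L-shaped test tile, about 0.055 kg, on its foot: foot 44 x 46 x 6 mm (x, y, z), upright plate 7 mm thick, 46 wide along y, 62 high at the -x edge. Point: over the middle of the foot, 31 mm above the underside (half-way up); the upright's mid-plane is 18.5 mm from it along -x. Grip the upright across its 46 mm width (y)
- loop_tool: bystander: wooden loop tool, 190 mm long along its y, handle 12 mm high, lying between the two trays, roughly along world x; origin under its middle. Like all things here it lies on a fixed plywood stand on the bench, whose level top is at z = 0.165 m and is clear above. Do not disturb it
There are look-alikes about, which are no part of the job. What is shaped like the part that bears tile_center but purple is not meant.

How it is judged:
At the end, for the whole second after the job is handed in: Each mould top on its own base: within 5 mm, 0.15 rad, level, lugs in the notches, block flat (2.5 mm). Tub upright on the cork pad of the round mould's tray, tile on that of the oblong mould's, each within 15 mm of the centre. All at rest; loop tool moved less than 30 mm (horizontal distance between round_top_center and round_base_top below 0.005 m and z of round_top_center in the frame of round_base_top between 0.015 and 0.0205 m and angle between the x axis of round_top_center and the x axis of round_base_top, either way round below 0.15 rad and angle between each of round_top_center, oblong_top_center's own z axis and vertical below 0.05 rad and horizontal distance between oblong_top_center and oblong_base_top below 0.005 m and z of oblong_top_center in the frame of oblong_base_top between 0.015 and 0.0205 m and angle between the x axis of oblong_top_center and the x axis of oblong_base_top, either way round below 0.15 rad and horizontal distance between tub_center and round_tray_pad below 0.015 m and z of tub_center in the frame of round_tray_pad between 0.025 and 0.035 m and angle between each of tub_center, tile_center's own z axis and vertical below 0.1 rad and horizontal distance between tile_center and oblong_tray_pad below 0.015 m and z of tile_center in the frame of oblong_tray_pad between 0.025 and 0.035 m and linear speed of each of round_top, oblong_top, tub, tile below 0.02 m/s and distance of loop_tool from where it was at the start of the episode below 0.03 m); the robot touches nothing.
It fails at once if the loop tool between the trays is pushed away (30 mm or more) (distance of loop_tool from where it was at the start of the episode above 0.03 m).
It also fails if it takes over 120 s, if anything falls off the work surface, if the arm or the gripper's body presses on something with over 40 N, if the wrist force passes 120 N, or if a joint passes its speed limit or range.

## Robot

A 7-joint arm with a two-finger parallel gripper is mounted at the origin on a cart in front of the work surface, level with it; the furniture and walls round the work are solid. World frame = base frame: x ahead of the robot, y to its left, z up, the work surface at z = 0. Lengths are in m, angles in rad, forces in N, time in s.
With the tool pointing down it reaches from about 0.4 to 0.85 m from the base axis. Payload 10.4 kg.
Tool frame: the origin (TCP) lies between the finger pads; the fingertips stand 19 mm ahead of it and the grasp point (between the pads) is the TCP (arm.tip_reach is the distance from the TCP to the fingertips, in m); x points along the fingers, z is the direction in which the jaws open and shut, and the axes are right-handed (so a half turn about x gives the same grasp; the last joint's range is limited). The gripper opens to 87 mm and grips with 3 to 60 N. Pads are 19 mm wide; open, the fingers measure 117 mm over their backs; the gripper's body (75 mm by 190 mm) begins 51 mm behind the grasp point.
Start: joints at [-1.328, 0.332, -0.065, 1.46, 0.022, 1.35, -0.088], TCP at [0.164, 0.603, 0.242] pointing down, gripper open.
Joint ranges: [-2.6, 2.6], [-0.5, 2.12], [-1.47, 1.34], [0.16, 2.42], [-1.27, 4.41], [0.06, 2.06], [-2.6, 2.6]. Speed limits (rad/s): [2.22, 2.22, 2.79, 2.79, 3.14, 3.14, 3.14].

## Interface

Orientations are given as a 3x3 rotation matrix whose columns are the frame's x, y, z axes.
In Python, from workcell import arm, kin, status, eyes, ticket gives the robot as it stands. Calls block until the motion is done:
- arm.move_ptp(position, orientation): joint-space move of the TCP to a pose.
- arm.move_l(position, feed=0.15, rotation=None, contact_N=None): straight line of the TCP; rotation=None keeps the orientation; feed is the mean speed in m/s. With contact_N (N) it stops when the force on the tool has changed by that much, and returns True; else False.
- arm.movej(angles): joint-space move.
- arm.gripper_to(opening, f_grip=None): finger opening in m; f_grip is the grip in N (None keeps the last); returns when the fingers have stopped.
- arm.wait(seconds).
- kin.inverse_kinematics(position, orientation): joint angles nearest the present ones, or None.
- status.read_state(): the state.
- eyes.get_image(name): name is "scene" or "top"; returns the picture (384x512x3 uint8, blue, green, red); there is no depth.
- eyes.camera_model(name): a dict with "fx", "fy", "cx", "cy" (pixels), "view" (4x4, takes a point from world to camera coordinates). Camera axes: x right, y down, z forward; pixel columns grow to the right and rows downward; lengths in m; the calibration is good to about 2 mm. A picture is of the moment at which its call begins. camera_model takes no time and is no camera call.
A pose or a line that the arm cannot do raises arm.MotionError and nothing moves.
- ticket.sign_off(): hands the job in, once; it reports no verdict.
Trained networks look in the newest picture that a camera, given by its name, has taken for a name from the list of things; names that differ only in an ending like _2 or _b are one class to them, and where a whole thing is asked for, a point or a joint stands for the part that bears it (a point fixed in the world has none). Each returns a list of dicts, best first, with "p" (0 to 1); they miss things now and then, are a little off and sometimes report something else, mostly with a low value. They report only what shows in the picture. A call takes as long as a camera call. They do not tell look-alikes from the thing itself.
- eyes.search_frame(camera, target): "xyz" ([x, y, z] in m, in world coordinates, good to about 4 mm: the middle of the surface that is visible of it).
- eyes.spot_point(camera, target): "xyz" ([x, y, z] in m, in world coordinates, good to about 4 mm: a listed point, or the origin of a listed thing).
The state is a dict: "time_s": time; "qpos": joint angles; "qvel": joint speeds; "effort": joint torques, N m; "position": TCP position; "orientation": TCP orientation; "contact_force": force on the tool from outside, world axes, zero at the start; "moment": the same for the moment, N m; "finger_gap": finger opening in m.
Only numpy, scipy, OpenCV 4.12 (cv2) and the standard library are available. Lean on these libraries where they do the work, as an engineer would, in place of code of your own. Each camera call takes 0.05 s, during which the arm holds its last target.

## Working session

There is one attempt and no reset: what is moved stays moved. The work goes in short steps, each a Python script; the robot and the scene stay as the last script left them, time stands still between calls to the robot, and variables do not carry over. Pictures are saved under pics/ and viewed, and the job is handed in when it is done.

```bash
mkdir -p pics; ls
python3 - <<'E'
from workcell import arm,kin,status,eyes
import cv2,numpy as np
for n in("scene","top"):
    cv2.imwrite(f"pics/{n}0.png",eyes.get_image(n)); m=eyes.camera_model(n); print(n,m['fx'],m['fy'],m['cx'],m['cy']);print(np.round(m['view'],4))
    for t in["round_tray_pad","oblong_tray_pad","round_base_top","oblong_base_top","round_top_center","oblong_top_center","tub_center","tile_center","loop_tool"]:
        print(t,[(np.round(d['xyz'],3).tolist(),round(d['p'],2)) for d in eyes.spot_point(n,t)])
s=status.read_state();print(s['time_s'],s['position'],s['finger_gap'],np.round(s['orientation'],2))
E
```

```text
pics
scene 457.00688094428773 457.00688094428773 248.1672811578236 189.7444889369045
[[-0.6918 -0.7219 -0.0147  0.4445]
 [-0.4395  0.4372 -0.7846  0.28  ]
 [ 0.5729 -0.5364 -0.6198  1.3231]
 [ 0.      0.      0.      1.    ]]
round_tray_pad []
oblong_tray_pad []
round_base_top []
oblong_base_top [([0.451, 0.26, 0.197], 0.19)]
round_top_center [([0.457, 0.095, 0.191], 0.45)]
oblong_top_center [([0.454, -0.255, 0.193], 0.56)]
tub_center [([0.459, -0.077, 0.198], 0.6)]
tile_center [([0.45, 0.257, 0.194], 0.46), ([0.354, 0.532, 0.033], 0.44)]
loop_tool []
top 444.2296873138985 444.2296873138985 247.08062800321065 193.51120478402262
[[-0.0158 -0.9997  0.0174  0.1134]
 [-0.994   0.0138 -0.1081  0.5209]
 [ 0.1079 -0.019  -0.994   1.4301]
 [ 0.      0.      0.      1.    ]]
round_tray_pad [([0.627, 0.23, 0.167], 0.8)]
oblong_tray_pad [([0.633, -0.141, 0.172], 0.86)]
round_base_top [([0.637, 0.11, 0.197], 0.67)]
oblong_base_top [([0.643, -0.26, 0.195], 0.67)]
round_top_center [([0.455, 0.096, 0.188], 0.56)]
oblong_top_center [([0.454, -0.257, 0.188], 0.94), ([0.451, 0.257, 0.196], 0.38)]
tub_center [([0.459, -0.074, 0.2], 0.96)]
tile_center [([0.453, 0.253, 0.191], 0.74), ([0.361, 0.53, 0.032], 0.57)]
loop_tool [([0.618, 0.0, 0.162], 0.43)]
1.0 [0.16417277 0.60306519 0.24156233] 0.08737083125694414 [[ 0.   -0.96  0.26]
 [ 0.    0.26  0.96]
 [-1.    0.    0.  ]]
```

View pics/scene0.png

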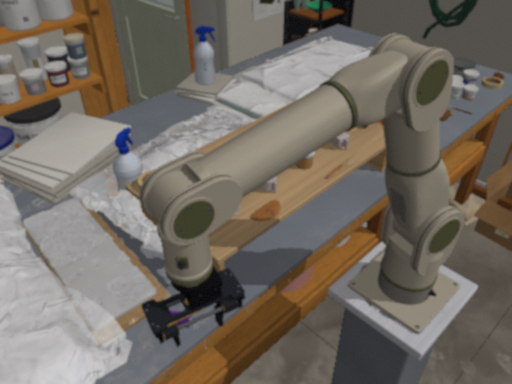

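View pics/top0.png

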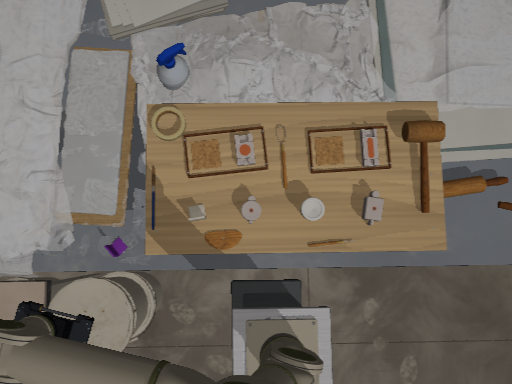

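Candidates, in the top picture: tile cream (197,212) against purple (116,246), where cream is the one wanted. The round top is at (251,209), the oblong top at (373,207) and the tub at (313,209). The round base is at (245,150), the oblong base at (370,147) and the loop tool at (283,155). The stick at (330,241) and the ring at (168,122) are not part of the job. I'll check these in close crops.

Run:
```python
import cv2,numpy as np
I=cv2.imread("pics/top0.png")
r=lambda x,y,w,h,f:cv2.resize(I[y:y+h,x:x+w],None,fx=f,fy=f,interpolation=cv2.INTER_CUBIC)
cv2.imwrite("pics/cA.png",r(180,190,210,40,3.8)) 
a=[r(182,197,32,32,12),r(236,195,32,32,12)]
b=[r(297,195,32,32,12),r(358,191,32,32,12)]
cv2.imwrite("pics/c1.png",np.hstack(a+[]));cv2.imwrite("pics/c2.png",np.hstack(b))
cv2.imwrite("pics/c3.png",r(180,120,110,60,7))
cv2.imwrite("pics/c4.png",r(290,120,110,60,7))
```

```text
(no output)
```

View pics/c1.png

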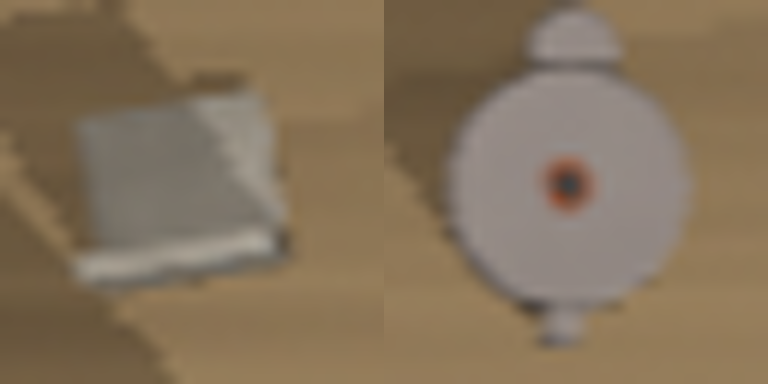

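View pics/c2.png

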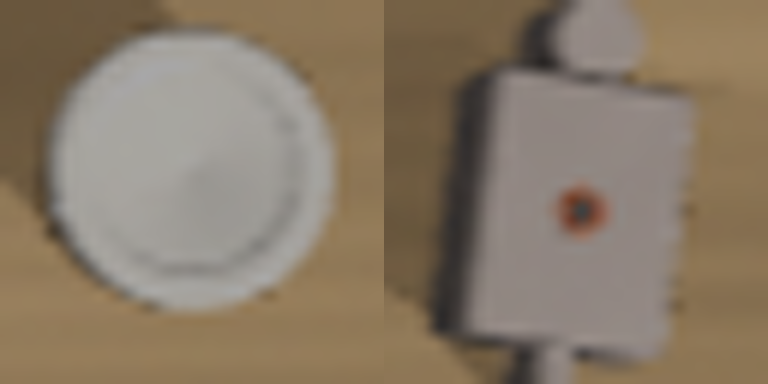

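View pics/c3.png

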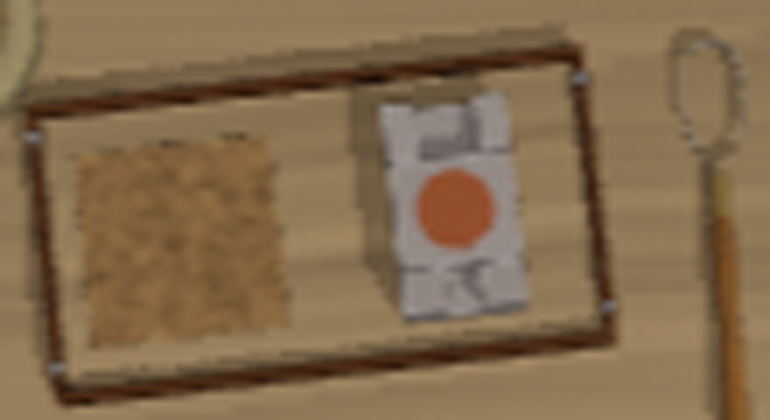

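View pics/c4.png

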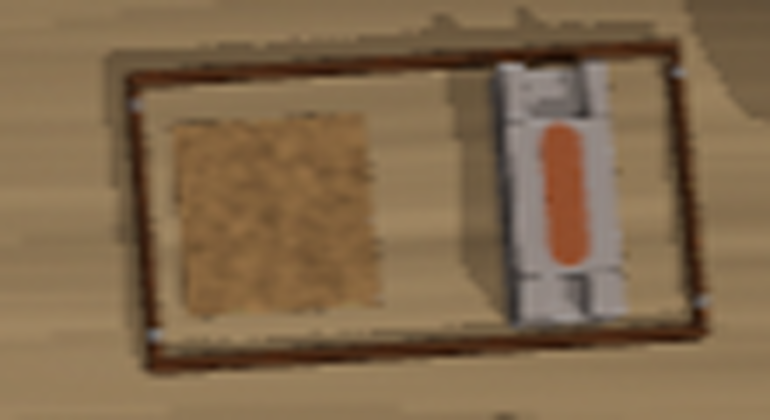

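```bash
cat > h.py <<'E'
import cv2,numpy as np
from scipy.optimize import minimize
Z0=.165
def proj(m,P):
    P=np.atleast_2d(P); c=P@np.array(m['view'])[:3,:3].T+np.array(m['view'])[:3,3]
    return np.c_[m['fx']*c[:,0]/c[:,2]+m['cx'],m['fy']*c[:,1]/c[:,2]+m['cy']]
def unproj(m,uv,z):
    V=np.array(m['view']);R=V[:3,:3];C=-R.T@V[:3,3]
    d=R.T@np.array([(uv[0]-m['cx'])/m['fx'],(uv[1]-m['cy'])/m['fy'],1]);return C+d*(z-C[2])/d[2]
def rect(cx,cy,w,h): return np.array([[cx-w/2,cy-h/2],[cx+w/2,cy-h/2],[cx+w/2,cy+h/2],[cx-w/2,cy+h/2]])
def circ(cx,cy,r): t=np.linspace(0,2*np.pi,40)[:-1];return np.c_[cx+r*np.cos(t),cy+r*np.sin(t)]
# part: (poly, zlo, zhi, label); hull of prism drawn
def render(m,parts,p,roi,S=6):
    x0,y0,w,h=roi;L=np.zeros((h*S,w*S),np.uint8);c,s=np.cos(p[2]),np.sin(p[2])
    for poly,zl,zh,lab in parts:
        q=poly@np.array([[c,s],[-s,c]])+p[:2]
        uv=np.vstack([proj(m,np.c_[q,np.full(len(q),Z0+z)]) for z in ({zl,zh})])
        uv=((uv-[x0,y0]+.5)*S-.5)
        hull=cv2.convexHull(uv.astype(np.float32))[:,0]
        cv2.fillPoly(L,[np.round(hull*16).astype(np.int32)],int(lab),shift=4)
    return L
def fit(img,m,parts,p0,roi,nl,bound=None,S=6):
    x0,y0,w,h=roi;Y=cv2.GaussianBlur(img,(0,0),.4)[y0:y0+h,x0:x0+w].reshape(-1,3).astype(float)
    def cost(p):
        L=render(m,parts,p,roi,S)
        A=np.stack([cv2.resize((L==k).astype(np.float32),(w,h),interpolation=cv2.INTER_AREA).ravel() for k in range(nl)],1)
        C=np.linalg.lstsq(A,Y,rcond=None)[0];r=Y-A@C;return np.sqrt((np.minimum(np.abs(r),40)**2).mean())
    best=None
    for dx in(-.003,.003):
      for dy in (-.003,.003):
       for da in(-.06,.06):
        q=np.array(p0)+[dx,dy,da]
        sim=q+np.array([[0,0,0],[.004,0,0],[0,.004,0],[0,0,.08]])
        r=minimize(cost,q,method='Nelder-Mead',options=dict(initial_simplex=sim,xatol=1e-4,fatol=1e-3,maxiter=150))
        if best is None or r.fun<best.fun:best=r
    return best.x,best.fun
mm=1e-3
TOPR=[(circ(33*mm,0,11*mm),0,.030,1),(circ(-33*mm,0,5*mm),0,.030,1),(circ(33*mm,0,11*mm),.040,.040,2),(circ(-33*mm,0,5*mm),.040,.040,2),(circ(0,0,29*mm),.009,.045,1),(circ(0,0,29*mm),.045,.045,2),(circ(0,0,5*mm),.045,.045,3)]
TOPO=[(circ(43*mm,0,11*mm),0,.030,1),(circ(-43*mm,0,5*mm),0,.030,1),(circ(43*mm,0,11*mm),.040,.040,2),(circ(-43*mm,0,5*mm),.040,.040,2),(rect(0,0,66*mm,50*mm),.009,.045,1),(rect(0,0,66*mm,50*mm),.045,.045,2),(circ(0,0,5*mm),.045,.045,3)]
def base(L,W,stain):
    return [(rect(0,0,L,W),.006,.032,1),(rect(0,0,L,W),.032,.032,2),(rect(L/2-.013*L/L*0-.012,0,.024,.026),.032,.032,3),(rect(-L/2+.012,0,.024,.014),.032,.032,4),(stain,.032,.032,5)]
def stad(l,w): return np.vstack([circ(l/2-w/2,0,w/2),circ(-l/2+w/2,0,w/2)])
BASR=base(.090,.052,circ(0,0,.016)); BASO=base(.110,.044,stad(.058,.016))
TUB=[(circ(0,0,.030),0,.05,1),(circ(0,0,.0335),.048,.062,1),(circ(0,0,.0335),.062,.062,2)]
TILE=[(rect(0,0,.044,.046),0,.006,1),(rect(0,0,.044,.046),.006,.006,2),(rect(-.0185,0,.007,.046),.0,.062,3)]
PAD=[(rect(0,0,.084,.084),.008,.008,1)]
def overlay(img,m,parts,p,roi,f=8):
    x0,y0,w,h=roi;I=cv2.resize(img[y0:y0+h,x0:x0+w],None,fx=f,fy=f,interpolation=cv2.INTER_CUBIC)
    L=render(m,parts,p,roi,f);e=cv2.morphologyEx(L,cv2.MORPH_GRADIENT,np.ones((2,2),np.uint8))>0;I[e]=(0,255,0);return I
E
python3 - <<'E'
from workcell import eyes
from h import *
img=cv2.imread("pics/top0.png");m=eyes.camera_model("top")
J={'topr':(TOPR,(.455,.096,0),(.0,),.03,4),'topo':(TOPO,(.454,-.257,-.1),0,.03,4),'basr':(BASR,(.637,.11,.05),0,0,6),'baso':(BASO,(.643,-.26,.05),0,0,6),'tub':(TUB,(.459,-.074,0),0,0,3),'tile':(TILE,(.453,.253,.15),0,0,4),'padr':(PAD,(.627,.23,.05),0,0,2),'pado':(PAD,(.633,-.141,.05),0,0,2)}
out=[]
for k,(parts,p0,_,_,nl) in J.items():
    u=proj(m,[[p0[0],p0[1],Z0+.02]])[0].astype(int);hw=(21,26) if k[:3]!='pad' else (20,20)
    roi=(u[0]-hw[0]+1,u[1]-hw[1],2*hw[0],2*hw[1])
    x,f=fit(img,m,parts,p0,roi,nl);print(k,np.round(x,4),round(f,2))
    o=cv2.resize(overlay(img,m,parts,x,roi),(200,240));out.append(o)
cv2.imwrite("pics/ov.png",np.vstack([np.hstack(out[:4]),np.hstack(out[4:])]))
E
```

```text
topr [ 0.455   0.0983 -0.0623] 12.55
topo [ 0.4559 -0.2551 -0.182 ] 11.86
basr [0.6346 0.114  0.0835] 20.34
baso [ 0.6354 -0.256   0.0323] 20.57
tub [ 0.4548 -0.0755  0.1749] 12.83
tile [0.4532 0.2562 0.1472] 15.0
padr [0.628  0.2313 0.1128] 14.95
pado [ 0.6349 -0.1381  0.0376] 14.02
```

View pics/ov.png

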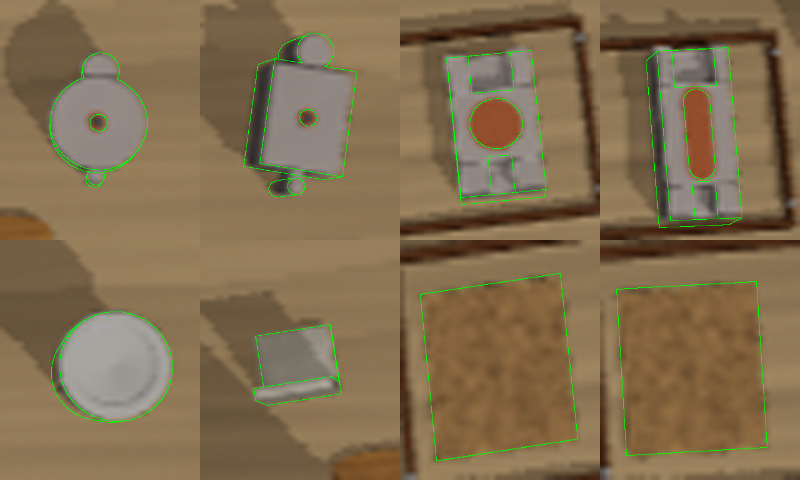

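The crops confirm the choice: every wide lug and wide notch is at +x (up in the picture), and the stains are round on the left tray and oblong on the right. Next I'll check the base fits closely.

Run:
```python
from workcell import eyes
from h import *
img=cv2.imread("pics/top0.png");m=eyes.camera_model("top")
o=[]
for p,x in((BASR,(.6346,.114,.0835)),(BASO,(.6354,-.256,.0323))):
    u=proj(m,[[x[0],x[1],Z0+.02]])[0].astype(int);roi=(u[0]-19,u[1]-24,38,48)
    I=overlay(img,m,p,x,roi,10)
    o.append(I)
    hsv=cv2.cvtColor(img,cv2.COLOR_BGR2HSV);B=img.astype(float);w=np.clip(B[...,2]-B[...,0]-70,0,None)
    x0,y0=u-[10,16];W=w[y0:y0+32,x0:x0+20];yy,xx=np.mgrid[y0:y0+32,x0:x0+20]
    # keep component near centre
    n,lab,st,ce=cv2.connectedComponentsWithStats((W>10).astype(np.uint8));k=1+np.argmax(st[1:,4]);W=W*(lab==k)
    c=[(W*xx).sum()/W.sum(),(W*yy).sum()/W.sum()];print(st[k],c,unproj(m,c,Z0+.032)); 
cv2.imwrite("pics/ov2.png",np.hstack(o))
```

```text
[ 6 11 10 10 85] [np.float64(244.48285268901014), np.float64(149.43180046765394)] [0.63395755 0.11450343 0.197     ]
[ 9  6  6 20 90] [np.float64(370.1484404359263), np.float64(147.3957158962796)] [ 0.635577   -0.25550704  0.197     ]
```

View pics/ov2.png

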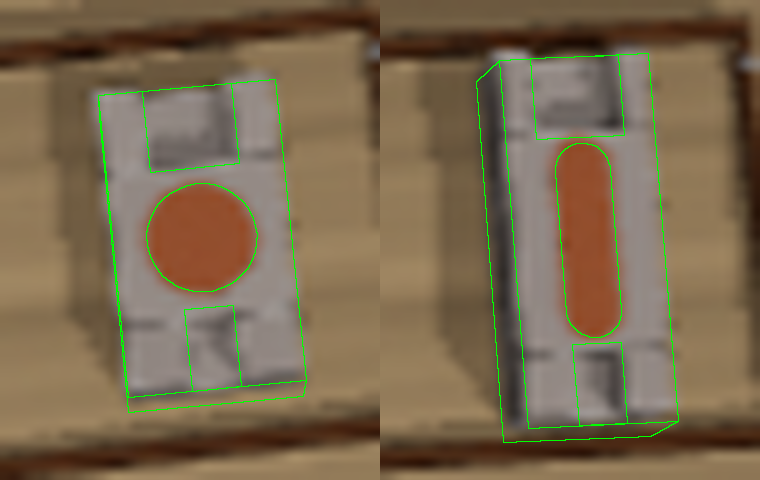

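```bash
cat >> h.py <<'E'
from workcell import arm,kin,status,eyes,ticket
def R(a,flip=0):
    z=np.array([-np.sin(a),np.cos(a),0])*(-1 if flip else 1);x=np.array([0,0,-1.]);return np.c_[x,np.cross(z,x),z]
def pick(p,h,openw,f,flip,up=.15):
    Ro=R(p[2],flip)
    arm.gripper_to(openw)
    arm.move_ptp([p[0],p[1],Z0+h+.10],Ro)
    c=arm.move_l([p[0],p[1],Z0+h],feed=.12,contact_N=8)
    g=arm.gripper_to(0.0,f_grip=f)
    s=status.read_state();print('contact',c,'pos',np.round(s['position'],4),'gap',round(s['finger_gap'],4),'t',round(s['time_s'],1))
def st(msg=''):
    s=status.read_state();print(msg,'pos',np.round(s['position'],4),'gap',round(s['finger_gap'],4),'F',np.round(s['contact_force'],1),'t',round(s['time_s'],1))
E
python3 - <<'E'
from h import *
P={'topr':(.455,.0983,-.0623),'br':(.6343,.1142,.0835),'topo':(.4559,-.2551,-.182),'bo':(.6354,-.2557,.0323),'tub':(.4548,-.0755,0),'tile':(.4532,.2562,.1472),'padr':(.628,.2313,.1128),'pado':(.6349,-.1381,.0376)}
for k,p in P.items():
    for fl in(0,1):
        q=kin.inverse_kinematics(np.array([p[0],p[1],Z0+.05]),R(p[2],fl));q2=kin.inverse_kinematics(np.array([p[0],p[1],Z0+.2]),R(p[2],fl))
        print(k,fl,None if q is None else np.round(q,2),None if q2 is None else np.round(q2,2))
E
```

```text
topr 0 [-0.77 -0.03  0.46  1.92  0.01  1.24  1.19] [-0.79 -0.09  0.45  1.67  0.04  1.56  1.16]
topr 1 [-0.82 -0.03  0.51  1.92  0.01  1.24 -1.95] [-0.82 -0.1   0.48  1.67  0.04  1.56 -1.98]
br 0 [-0.58  0.41  0.44  1.46 -0.17  1.31  1.53] [-0.59  0.37  0.49  1.21 -0.17  1.61  1.52]
br 1 [-0.71  0.44  0.62  1.47 -0.26  1.32 -1.55] [-0.7   0.39  0.65  1.21 -0.23  1.61 -1.58]
topo 0 [ 0.48  0.13 -0.06  1.77  0.01  1.25  1.8 ] [ 0.48  0.07 -0.06  1.52  0.    1.56  1.81]
topo 1 [-0.43  0.16  0.95  1.81 -0.13  1.25 -1.2 ] [-0.45  0.05  0.93  1.56 -0.04  1.55 -1.28]
bo 0 [-0.24  0.6   0.87  1.35 -0.46  1.39  2.22] [-0.19  0.55  0.87  1.09 -0.42  1.67  2.17]
bo 1 [-0.36  0.72  1.12  1.36 -0.64  1.44 -0.81] [-0.3   0.66  1.16  1.09 -0.6   1.72 -0.87]
tub 0 [-0.84 -0.08  0.88  1.95  0.07  1.25  1.59] [-0.93 -0.2   0.87  1.69  0.15  1.58  1.5 ]
tub 1 [-0.78 -0.07  0.83  1.95  0.06  1.25 -1.54] [-0.81 -0.17  0.78  1.69  0.12  1.57 -1.61]
tile 0 [-0.79  0.12  0.2   1.78 -0.02  1.25  1.14] [-0.81  0.06  0.22  1.53 -0.01  1.55  1.13]
tile 1 [-1.01  0.11  0.44  1.79 -0.05  1.24 -1.98] [-1.    0.05  0.42  1.54 -0.02  1.55 -2.  ]
padr 0 [-0.63  0.45  0.3   1.38 -0.13  1.33  1.35] [-0.64  0.42  0.33  1.12 -0.13  1.62  1.34]
padr 1 [-0.81  0.48  0.55  1.39 -0.25  1.34 -1.71] [-0.79  0.44  0.58  1.13 -0.24  1.63 -1.73]
pado 0 [-0.47  0.52  0.87  1.46 -0.4   1.35  2.04] [-0.47  0.48  0.97  1.21 -0.39  1.64  2.02]
pado 1 [-0.48  0.53  0.9   1.46 -0.41  1.35 -1.09] [-0.45  0.47  0.92  1.21 -0.37  1.63 -1.14]
```

Run:
```python
from h import *
x=np.array([.164,.603,.42]);arm.move_l(x,feed=.3)
pick((.455,.0983,-.0623),.030,.087,25,0)
arm.move_l([.455,.0983,Z0+.19],feed=.2);st('lift')
cv2.imwrite("pics/t1.png",eyes.get_image("top")); cv2.imwrite("pics/s1.png",eyes.get_image("scene"))
```

```text
contact False pos [0.455  0.0984 0.1951] gap 0.0576 t 5.7
lift pos [0.4546 0.0982 0.3537] gap 0.0575 F [-1.3  0.5 -2.3] t 6.7
```

View pics/s1.png

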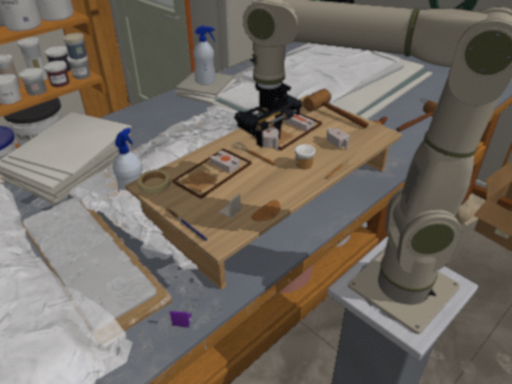

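The scene picture shows the round top gripped at (270,138) and both bases unobstructed, with stains near (227,157) and (300,121). I'll cross-check the base positions with this second camera.

Run:
```python
from h import *
I=cv2.imread("pics/s1.png");m=eyes.camera_model("scene");B=I.astype(float)
for n,p in(('r',(.6343,.1142)),('o',(.6354,-.2557))):
    u=proj(m,[[*p,Z0+.032]])[0];x0,y0=(u-14).astype(int)
    w=np.clip(B[...,2]-B[...,0]-60,0,None)[y0:y0+28,x0:x0+28]
    k,lab,s,c=cv2.connectedComponentsWithStats((w>15).astype(np.uint8));print(n,u)
    for j in range(1,k):
        if s[j,4]>8:
            yy,xx=np.mgrid[y0:y0+28,x0:x0+28];W=w*(lab==j);q=[(W*xx).sum()/W.sum(),(W*yy).sum()/W.sum()];print(s[j],np.round(q,1),np.round(unproj(m,q,Z0+.032),4))
```

```text
r [223.93043417 158.30040225]
[12 12  9  5 28] [225.  158.1] [0.6328 0.1107 0.197 ]
o [298.25522171 118.42440172]
[11 12 10  5 15] [299.3 118. ] [ 0.635 -0.261  0.197]
```

Run:
```python
from h import *
x,y,a=.6343,.1140,.0835
arm.move_ptp([x,y,Z0+.19],R(a)); 
arm.move_l([x,y,.236],feed=.15);s0=status.read_state()['contact_force'];st('above')
c=arm.move_l([x,y,.2165],feed=.03,contact_N=5);st(f'c={c}')
cv2.imwrite("pics/s2.png",cv2.resize(eyes.get_image("scene")[100:200,170:330],None,fx=5,fy=5,interpolation=cv2.INTER_CUBIC))
```

```text
above pos [0.6347 0.114  0.2373] gap 0.0576 F [-0.2  0.4 -1.4] t 8.4
c=True pos [0.6342 0.114  0.2182] gap 0.0575 F [-0.9 -0.6  4.5] t 9.0
```

View pics/s2.png

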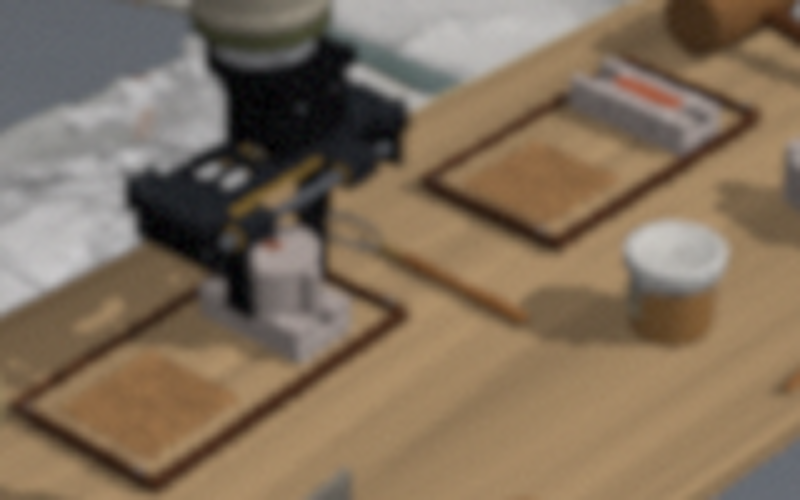

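Contact came at z = 0.2182, which is the seated height. I'll release and take the oblong top next.

Run:
```python
from h import *
x,y,a=.6343,.1140,.0835
arm.gripper_to(.085);arm.move_l([x,y,.33],feed=.2)
p=(.4559,-.2551,-.182)
pick(p,.030,.085,25,0)
arm.move_l([p[0],p[1],Z0+.17],feed=.2);st('lift')
x,y,a=.6354,-.2557,.0323
arm.move_ptp([x,y,Z0+.15],R(a)); 
arm.move_l([x,y,.236],feed=.15);st('above')
c=arm.move_l([x,y,.2165],feed=.03,contact_N=5);st(f'c={c}')
cv2.imwrite("pics/s3.png",cv2.resize(eyes.get_image("scene")[70:200,170:350],None,fx=4,fy=4,interpolation=cv2.INTER_CUBIC))
```

```text
contact False pos [ 0.4559 -0.2551  0.195 ] gap 0.0493 t 14.0
lift pos [ 0.4556 -0.2548  0.3339] gap 0.0496 F [ 0.3  0.1 -1.1] t 14.8
above pos [ 0.6354 -0.2559  0.2374] gap 0.0495 F [ 0.1 -0.3  0.2] t 16.4
c=True pos [ 0.6363 -0.2556  0.2182] gap 0.05 F [ 2.1 -0.6  3.2] t 17.0
```

View pics/s3.png

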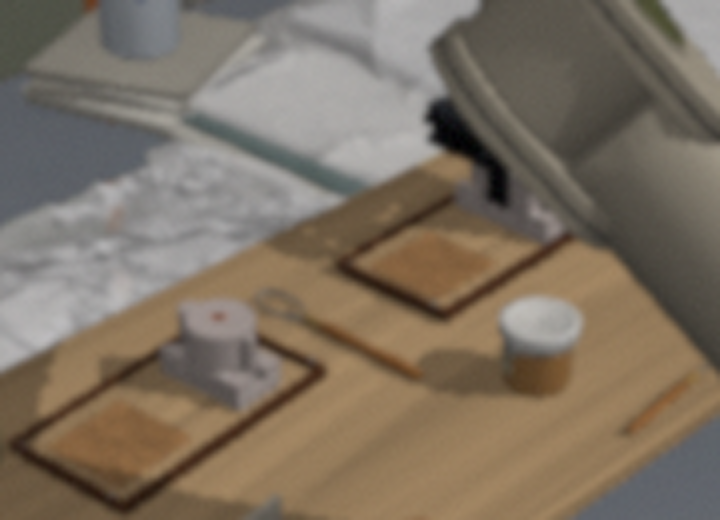

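The oblong top also reached the seated height of 0.2182, and the picture shows the round top sitting flat at (218,340). The tub is next.

Run:
```python
from h import *
x,y=.6354,-.2557
arm.gripper_to(.082);arm.move_l([x,y,.34],feed=.2)
p=(.4548,-.0755,0.)
pick(p,.054,.087,15,0)
arm.move_l([p[0],p[1],Z0+.054+.14],feed=.2);st('lift')
x,y,a=.628,.2313,.1128
arm.move_ptp([x,y,Z0+.19],R(a))
arm.move_l([x,y,Z0+.072],feed=.15);st('above')
c=arm.move_l([x,y,Z0+.060],feed=.03,contact_N=4);st(f'c={c}')
arm.gripper_to(.087);arm.move_l([x,y,Z0+.19],feed=.2);st()
cv2.imwrite("pics/t4.png",eyes.get_image("top"))
cv2.imwrite("pics/s4.png",cv2.resize(eyes.get_image("scene")[70:240,140:380],None,fx=3,fy=3,interpolation=cv2.INTER_CUBIC))
```

```text
contact False pos [ 0.4549 -0.0754  0.2191] gap 0.0646 t 21.9
lift pos [ 0.4544 -0.0755  0.3579] gap 0.0643 F [-0.1 -0.2 -0.8] t 22.8
above pos [0.6285 0.2312 0.2383] gap 0.0642 F [ 0.6 -0.1 -0.7] t 25.0
c=True pos [0.6282 0.2313 0.2266] gap 0.064 F [1.  0.3 1.9] t 25.4
 pos [0.6278 0.2313 0.3538] gap 0.087 F [-0.5  1.3 -0.1] t 26.9
```

View pics/s4.png

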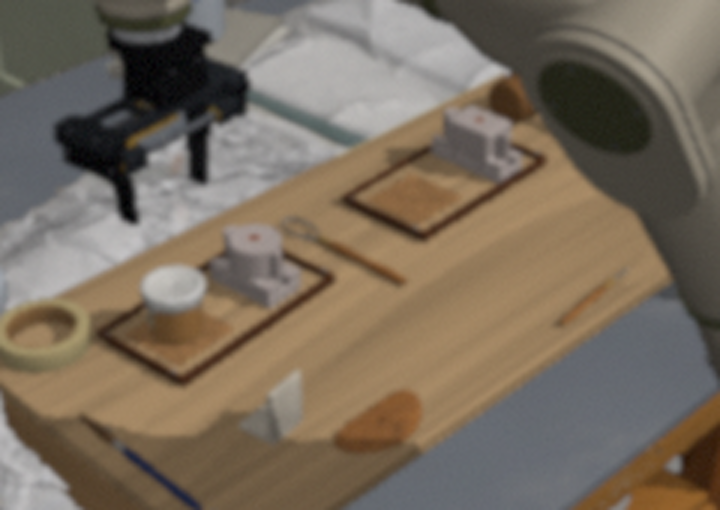

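The tub stands upright on its pad at (175,305), and both tops lie flat. The cream tile at (275,410) is next, with its upright on the -x side.

Run:
```python
from h import *
c=(.4532,.2562,.1472);d=.0185
g=(c[0]-d*np.cos(c[2]),c[1]-d*np.sin(c[2]),c[2])
arm.move_l([.6278,.2313,Z0+.22],feed=.2)
pick(g,.042,.075,10,0)
arm.move_l([g[0],g[1],Z0+.20],feed=.2);st('lift')
x,y,a=.6349,-.1381,.0376;x-=d*np.cos(a);y-=d*np.sin(a)
arm.move_ptp([x,y,Z0+.20],R(a))
arm.move_l([x,y,Z0+.060],feed=.15);st('above')
c=arm.move_l([x,y,Z0+.048],feed=.03,contact_N=3);st(f'c={c}')
cv2.imwrite("pics/s5.png",cv2.resize(eyes.get_image("scene")[70:240,140:380],None,fx=3,fy=3,interpolation=cv2.INTER_CUBIC))
```

```text
contact False pos [0.4349 0.2536 0.2071] gap 0.0456 t 30.5
lift pos [0.4346 0.2532 0.364 ] gap 0.0457 F [-0.5 -0.1 -0.9] t 31.4
above pos [ 0.6168 -0.139   0.226 ] gap 0.0458 F [-0.   0.7 -0.2] t 34.1
c=True pos [ 0.6165 -0.1388  0.2143] gap 0.0457 F [ 0.2 -1.1  1.1] t 34.5
```

View pics/s5.png

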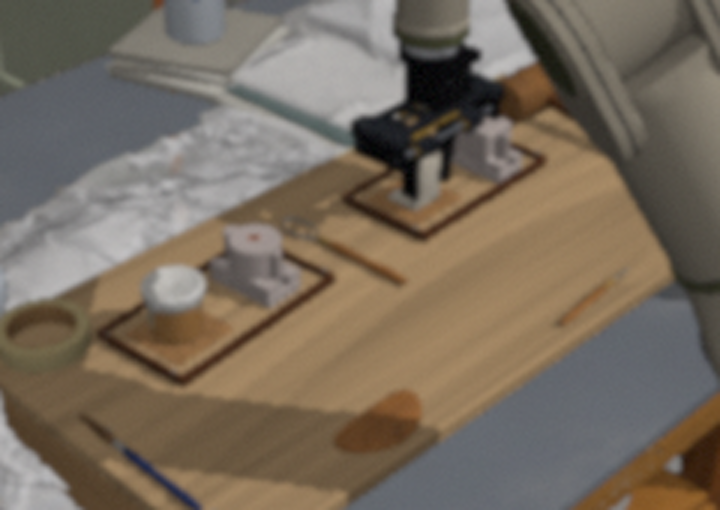

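The tile is down on the pad at the expected height. I'll release it, clear the view and check everything.

Run:
```python
from h import *
s=status.read_state()['position']
arm.gripper_to(.075);arm.move_l([s[0],s[1],Z0+.20],feed=.2)
arm.move_l([.45,.1,.40],feed=.25)
arm.move_ptp([.25,.45,.42],R(.0));st()
cv2.imwrite("pics/t6.png",eyes.get_image("top"));img=cv2.imread("pics/t6.png");m=eyes.camera_model("top")
cv2.imwrite("pics/s6.png",eyes.get_image("scene"))
sh=lambda P,dz:[(a,b+dz,c+dz,l) for a,b,c,l in P]
out=[]
for k,parts,p0,dz,nl in[('topr',TOPR,(.6343,.114,.0835),.023,4),('topo',TOPO,(.6354,-.2557,.032),.023,4),('tub',TUB,(.628,.2313,0),.008,3),('tile',TILE,(.6349,-.1381,.0376),.008,4)]:
    parts=sh(parts,dz)
    u=proj(m,[[p0[0],p0[1],Z0+.04]])[0].astype(int);roi=(u[0]-20,u[1]-24,40,48)
    x,f=fit(img,m,parts,p0,roi,nl);print(k,np.round(x,4),'d mm',np.round((x[:2]-p0[:2])*1e3,1),'dyaw',round(x[2]-p0[2],3),round(f,1));out.append(cv2.resize(overlay(img,m,parts,x,roi),(200,240)))
a,b=[cv2.resize(cv2.imread(f"pics/t{i}.png")[115:260,140:450],None,fx=2.5,fy=2.5) for i in(6,)][0],np.hstack(out)
cv2.imwrite("pics/f6.png",a);cv2.imwrite("pics/f6b.png",b)
t0=cv2.imread("pics/top0.png");print('loop diff',np.abs(t0[120:190,274:292].astype(int)-img[120:190,274:292]).mean())
```

```text
pos [0.2513 0.4491 0.4204] gap 0.0747 F [-0.4  0.6  1. ] t 39.6
topr [0.6347 0.1134 0.0762] d mm [ 0.4 -0.6] dyaw -0.007 20.7
topo [ 0.6357 -0.256   0.0384] d mm [ 0.3 -0.3] dyaw 0.006 21.7
tub [0.6285 0.231  0.1596] d mm [ 0.5 -0.3] dyaw 0.16 19.4
tile [ 0.6341 -0.138   0.0793] d mm [-0.8  0.1] dyaw 0.042 20.9
loop diff 3.5854497354497354
```

View pics/f6.png

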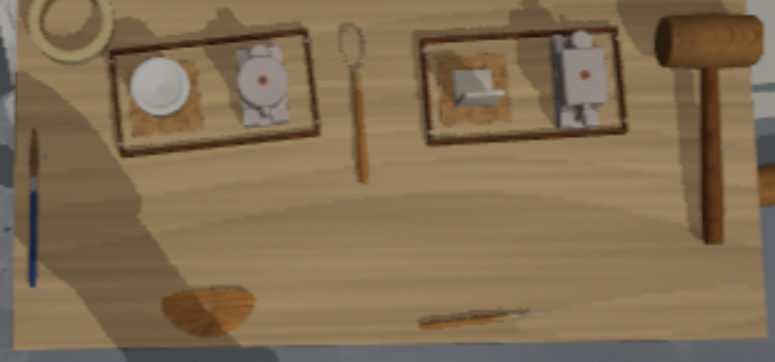

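View pics/f6b.png

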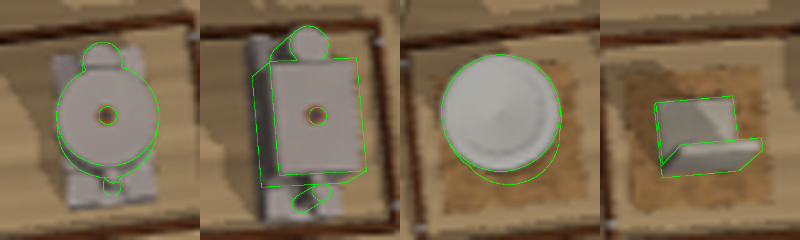

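View pics/s6.png

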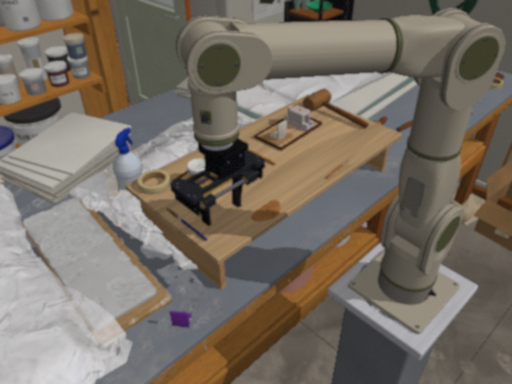

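All four parts fit their targets within about 1 mm in the top picture, and the loop tool at (283,155) looks unchanged. I'll hand it in.

```bash
python3 -c "
from workcell import ticket;ticket.sign_off()"
```

```text
the job is handed in; nothing more can be done
```

Both kits are made up and the job is handed in, after about 40 s of the 120 s allowed; sign-off gave no verdict. The round and oblong tops are on their matching bases with wide lugs in wide notches. The tub stands on the round tray's pad, and the cream tile (not the purple look-alike) on the oblong tray's.

**Last checks:**
- **Fits:** Both tops touched down at tool height 0.2182 m, the expected seated height. The final top-camera fits put all four parts within about 1 mm of their targets; the tops' yaw was within 0.01 rad.
- **Upright and loop tool:** The pictures show everything upright or flat, and the arm stands clear. The loop tool looks unmoved; I judged that by comparing the first and last pictures, not by measuring its position.
- **Disagreement:** The scene camera put the bases 3–5 mm lower in y than the top camera. I used the top camera for both picking and placing, and the full-depth seating with small side forces agreed with it. In the last scene picture the gripper hid most of the round tray, so the final fits rest on the top camera alone.

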